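# Snap the transport cover onto the tube rack

### The job

The blue cover is only lying loose on the spring clips of its tube rack. Do not force it flat with one push in the middle: press one corner or end down first, then the others, until the clips at all four corners have clicked home and it sits flat and fully down. Leave the orange cover lying loose on its rack, just as it is.

Things in the scene. Friction and masses are not known exactly. Their poses are not given: they have to be found in the camera images.
- blue_cover: Blue rigid cover, 80 g: flange 124 x 84 x 5 mm, on it a flat-topped box 112 x 64 mm; 29 mm tall in all; white label mid-top. Origin: centre of the flange's underside; x along the 124 mm side, z up. Starts level, 15 mm proud. Press with closed fingers on the flat top near a corner, 42 mm from the middle in x and 22 mm in y: the corner goes down 15 mm and clicks (5 to 15 N), maybe with a neighbour.
- blue_rack: White tube rack, fixed, 146 x 104 mm, ledge 50 mm above the bench, steel spring clips along its long sides, 50 mm either side of the middle. Origin: centre of its underside, at bench height; x as the cover's. Cover home: its underside on the ledge, its top 79 mm above the bench (loose: 94 mm, tilting up to 12 degrees meanwhile). A tilted corner rises to 105 mm. Clips, guides: 7 mm below the home top.
- orange_cover: The same cover in orange, also lying loose on an identical rack; it must be left as it is. Origin: centre of the flange's underside; x along the 124 mm side, z up.
There are look-alikes about, which are no part of the job. What is shaped like the blue_rack but black or red is not meant.

How it is judged:
By the outcome, as a careful person would: the job done as asked, in the order asked, and still so for the second after the job is handed in, with the robot touching nothing.
It also fails if it takes over 35 s, if anything falls off the work surface, if the arm or the gripper's body presses on something with over 40 N, if the wrist force passes 120 N, or if a joint passes its speed limit or range.

### The arm

A 6-joint arm with a two-finger parallel gripper is mounted at the origin on the work surface. World frame = base frame: x ahead of the robot, y to its left, z up, the work surface at z = 0. Lengths are in mm, angles in degrees, forces in N, time in s.
With the tool pointing down it reaches from about 350 to 850 mm from the base axis. Payload 8.1 kg.
Tool frame: the origin (TCP) lies at the very end of the fingers, on their centre line; the grasp point (between the pads) lies 19 mm behind it (r.grip_depth is the distance from the TCP to the grasp point, in mm); y points along the fingers, z is the direction in which the jaws open and shut, and the axes are right-handed (so a half turn about y gives the same grasp; the last joint's range is limited). The gripper opens to 85 mm and grips with 20 to 120 N. Pads are 22 mm wide; open, the fingers measure 114 mm over their backs; the gripper's body (76 mm by 85 mm) begins 54 mm behind the grasp point. The pads swing forward as they close: fully open they stand 13 mm farther back than shut.
Start: joints at [-79.893, 7.471, 85.268, -0, 87.261, -4.893], TCP at [155.312, -579.555, 231.292] pointing down, gripper open.
Joint ranges: [-169.43, 169.43], [-51.17, 129.36], [1.28, 143.12], [-76.62, 256.62], [0, 156.53], [-152.29, 152.29]. Speed limits (degrees/s): [136.94, 136.94, 159.86, 180, 180, 180].

### API

Orientations are given as [roll, pitch, yaw] about the fixed x, y, z axes, in that order (R = Rz(yaw) Ry(pitch) Rx(roll)).
In Python, from bench import readout, eyes, r gives the robot as it stands. The module is installed in compiled form; this text tells all that it offers.
- The arm moves only by the tool move_arm, never from a script. Its argument "motion" is text: rows parted by semicolons, each of 6 numbers parted by spaces: the shift along the world's x, y, z in cm, then the turn, a rotation vector about the world's x, y, z in degrees. A call has 1 to 10 rows; each row is the pose to reach, as a shift and turn from the pose commanded when the call began; what a row does not reach only later rows make up. A row lasts 1/12 s, in which the tool goes at most 41.7 mm and 7.16 degrees, less where a joint would pass 70% of its speed; a pose out of reach is approached as far as the arm can. A call with a gripper value outside its range is refused whole. "fingers" is the finger opening in cm, from 0 to 8.54, set as the call begins (left out, the last holds). The fingers move at their own pace and stop on an object; "squeeze" is the grip in N (left out, the last holds). Time passes only in rows, so rows that repeat a pose let the fingers close. It gives the time, the measured TCP pose, the force and the opening at its end, in the units of the state.
- readout.sense(): the state, without advancing time (a new reading comes with each control period).
- eyes.snapshot(name): name is "scene" or "top"; returns a dict with "image" (384x512x3 uint8, blue, green, red), "fx", "fy", "cx", "cy" (pixels), "world_to_cam" (4x4, takes a point from world to camera coordinates). Camera axes: x right, y down, z forward; pixel columns grow to the right and rows downward; lengths in mm; the calibration is good to about 2 mm. A picture is of the moment at which its call begins. There is no depth.
- r.hand_in(): hands the job in, once; it reports no verdict.
The state is a dict: "time": time; "joint_pos": joint angles; "qd": joint speeds; "joint_efforts": joint torques, N m; "tool_pos": TCP position; "tcp_rot": TCP orientation; "ft_force": force on the tool from outside, world axes, zero at the start; "wrist_torque": the same for the moment, N m; "finger_gap": finger opening in mm.
Only numpy, scipy, OpenCV 4.12 (cv2) and the standard library are available. Lean on these libraries where they do the work, as an engineer would, in place of code of your own. Each camera call takes 0.05 s, during which the arm holds its last target. There are 200 camera calls.

## Working session

There is one attempt and no reset: what is moved stays moved. The work goes in short steps, Python scripts to look and compute and a tool call to move; the robot and the scene stay as the last step left them, time stands still between calls to the robot, and variables do not carry over. Pictures are saved under pics/ and viewed, about 8 in all and at most 12, crops included, and the job is handed in when it is done.

Besides the shell and the picture viewer there is one more tool, called after "Call:" by a JSON object that holds its "name" and its "arguments", one argument or row to a line. move_arm: Moves the arm, as the interface text tells. Its arguments: {"type":"object","properties":{"motion":{"type":"string"},"fingers":{"type":"number"},"squeeze":{"type":"number"}},"required":["motion"]}

```bash
mkdir -p pics; python3 - <<'E'
from bench import readout, eyes, r
import cv2,pickle
for n in("scene","top"):
    s=eyes.snapshot(n); pickle.dump(s,open(n+".pkl","wb")); cv2.imwrite(f"pics/{n}0.png",s["image"])
    print(n,s["fx"],s["fy"],s["cx"],s["cy"],s["world_to_cam"].tolist() if hasattr(s["world_to_cam"],'tolist') else s["world_to_cam"])
print(readout.sense())
E
```

```text
scene 390.06156665499685 390.06156665499685 261.39741260501165 194.74384637157857 [[-0.8401218423672476, 0.5422951798328027, -0.010546464221234815, 396.95869651232744], [0.4666656272325863, 0.7127735404596548, -0.5236192055112432, -178.00671882239754], [-0.2764389305743282, -0.44482560397386883, -0.851887140243474, 841.7797480863529], [0.0, 0.0, 0.0, 1.0]]
top 437.2385005340836 437.2385005340836 255.85490488136793 188.27896808955856 [[0.0034987656204116054, -0.9999287684138026, 0.011411254864778628, -1.7701523450655823], [-0.9967550898450929, -0.004404887871796235, -0.08037342739200193, 471.1656878993581], [0.08041796756343657, -0.01109301858343386, -0.9966995010692405, 838.5433707116596], [0.0, 0.0, 0.0, 1.0]]
{'time': 0.1, 'joint_pos': array([-7.98949631e+01,  7.51368907e+00,  8.53237866e+01, -2.13584150e-03,
        8.72614147e+01, -4.89455019e+00]), 'qd': array([-0.06235173, -0.0923564 , -0.14801744,  0.00645335,  0.06805439,
        0.0184978 ]), 'joint_efforts': array([ 6.43214480e-04, -5.70951641e+01, -5.01942766e+01, -7.78126218e-05,
        8.12189042e-03, -2.07352122e-05]), 'tool_pos': array([ 155.19189492, -579.06074838,  230.31185548]), 'tcp_rot': array([-9.00987117e+01,  6.31208481e-03, -1.65000314e+02]), 'ft_force': array([-0.52684982,  0.07436584, -0.37232978]), 'wrist_torque': array([-0.0320263 ,  0.00797677,  0.01626459]), 'finger_gap': 85.28721975888728}
```

View pics/top0.png

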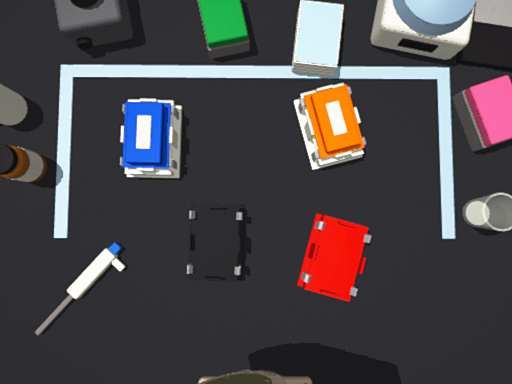

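View pics/scene0.png

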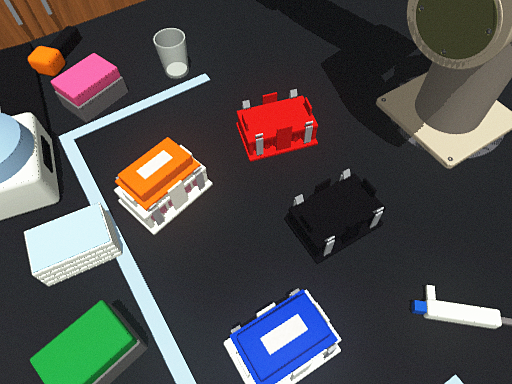

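The top view shows the blue cover at about (147,133), its long side roughly along world x, and the orange cover at (335,120). The black and red racks lie nearer the base. The scene view shows the blue cover's label at about (285,335). I'll measure the label and the box top on the z=94 plane from both cameras.

```bash
cat > h.py <<'E'
import numpy as np,cv2
def ray(s,px,z):
    W=np.array(s["world_to_cam"]);R,t=W[:3,:3],W[:3,3];c=-R.T@t
    d=R.T@np.array([(px[0]-s["cx"])/s["fx"],(px[1]-s["cy"])/s["fy"],1])
    return c+d*(z-c[2])/d[2]
def proj(s,p):
    W=np.array(s["world_to_cam"]);q=W[:3,:3]@np.array(p)+W[:3,3]
    return np.array([s["fx"]*q[0]/q[2]+s["cx"],s["fy"]*q[1]/q[2]+s["cy"]])
def blue(s,roi):
    x0,y0,x1,y1=roi;im=s["image"].astype(int);b,g,rr=im[...,0],im[...,1],im[...,2]
    m=np.zeros(b.shape,np.uint8);m[y0:y1,x0:x1]=((b>80)&(b>rr*1.7)&(b>g*1.5))[y0:y1,x0:x1]
    return m
def label(s,roi):
    m=blue(s,roi);cs,h=cv2.findContours(m,cv2.RETR_CCOMP,cv2.CHAIN_APPROX_NONE)
    holes=[c for c,k in zip(cs,h[0]) if k[3]>=0]
    return max(holes,key=cv2.contourArea),m
ROI={"top":(100,80,200,200),"scene":(200,270,360,384)}
E
python3 - <<'E'
import pickle;from h import *
out=[]
for n in("top","scene"):
    s=pickle.load(open(n+".pkl","rb"));c,m=label(s,ROI[n])
    P=np.array([ray(s,p[0],94)[:2] for p in c],np.float32)
    print(n,"label",cv2.minAreaRect(P))
    im=s["image"]; 
    if n=="top":
        for y in (110,150): print([im[y,x].tolist() for x in range(116,186,2)])
    x0,y0,x1,y1=ROI[n];out.append(cv2.resize(im[y0:y1,x0:x1],(400,400)))
cv2.imwrite("pics/crop.png",np.hstack(out))
E
```

```text
top label ((566.9835815429688, 204.73435974121094), (64.30989837646484, 28.75649070739746), 1.3018311262130737)
[[52, 48, 50], [52, 49, 49], [48, 45, 46], [140, 141, 143], [129, 121, 125], [245, 102, 28], [241, 99, 20], [240, 99, 27], [240, 101, 28], [240, 100, 27], [241, 101, 28], [241, 100, 26], [241, 101, 27], [241, 100, 27], [241, 101, 28], [241, 101, 28], [241, 102, 28], [240, 101, 27], [240, 101, 30], [240, 101, 30], [240, 101, 29], [241, 101, 29], [243, 100, 27], [143, 50, 4], [113, 42, 11], [128, 48, 13], [233, 90, 22], [184, 84, 59], [178, 183, 187], [109, 108, 108], [83, 83, 83], [147, 158, 160], [145, 157, 158], [47, 48, 49], [50, 46, 45]]
[[51, 48, 48], [51, 48, 47], [49, 48, 48], [77, 50, 49], [251, 108, 36], [239, 99, 27], [243, 105, 33], [243, 105, 33], [243, 105, 33], [243, 105, 31], [242, 103, 29], [243, 102, 27], [243, 100, 23], [243, 99, 21], [243, 99, 21], [243, 99, 21], [242, 100, 24], [242, 104, 29], [243, 106, 33], [243, 107, 35], [243, 105, 34], [248, 109, 38], [162, 60, 15], [95, 32, 5], [134, 51, 16], [137, 52, 14], [236, 93, 39], [146, 157, 159], [141, 152, 154], [154, 164, 165], [153, 163, 165], [156, 168, 170], [88, 95, 95], [27, 23, 23], [30, 28, 28]]
scene label ((567.4952392578125, 203.43043518066406), (27.08639144897461, 62.592247009277344), 89.05924224853516)
```

View pics/crop.png

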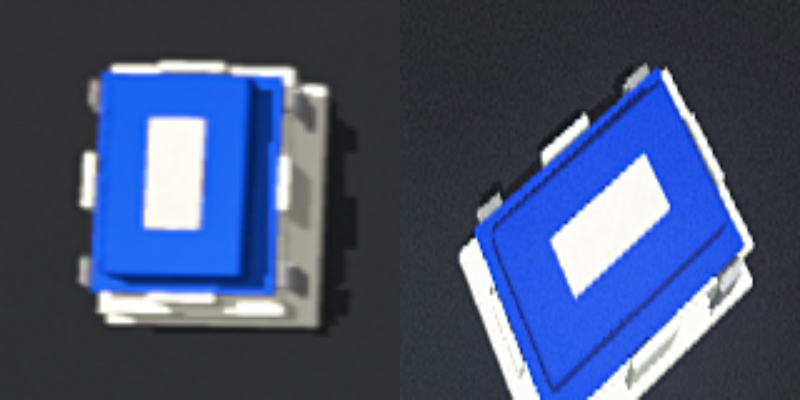

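The blue cover's centre is (567, 204), with its top at z=94 and yaw about 0 (the two label yaws are +1.3° and -0.9°, and the label centres agree to 1.5 mm). I'll travel high with the fingers closed and turn 75° so the jaw axis lies along x.

Call:
{"name": "move_arm", "arguments": {
  "motion": "0.7 1.3 0 0 0 2; 2 3.9 0 0 0 6; 3.5 6.6 0 0 0 10; 5 9.5 0 0 0 14; 6.5 12.4 0 0 0 18; 8 15.2 0 0 0 22; 9.5 18 0 0 0 26; 11 20.9 0 0 0 30; 12.5 23.8 0 0 0 34; 14 26.6 0 0 0 38",
  "fingers": 0
}}

```text
time: 0.93
tool_pos: [295.5, -311.9, 230.9]
tcp_rot: [-90.0, 0.0, -126.8]
ft_force: [0.8, -0.3, 0.5]
finger_gap: 0.2
```

Call:
{"name": "move_arm", "arguments": {
  "motion": "1.5 2.9 0 0 0 4; 3 5.7 0 0 0 8; 4.5 8.5 0 0 0 12; 6 11.4 0 0 0 16; 7.5 14.2 0 0 0 20; 9 17.1 0 0 0 24; 10.5 20 0 0 0 28; 12 22.8 0 0 0 32; 13.5 25.6 0 0 0 36; 14.5 27.5 0 0 0 37"
}}

```text
time: 1.77
tool_pos: [440.9, -36.0, 231.0]
tcp_rot: [-90.0, 0.0, -89.7]
ft_force: [0.2, -0.6, 0.0]
finger_gap: 0.1
```

Call:
{"name": "move_arm", "arguments": {
  "motion": "1.8 2.8 0 0 0 0; 3.6 5.7 -1 0 0 0; 5.5 8.6 -2 0 0 0; 7.4 11.6 -3 0 0 0; 9.3 14.6 -4 0 0 0; 11.2 17.6 -5 0 0 0; 13.1 20.6 -6 0 0 0; 14.8 23.2 -7 0 0 0; 16.1 25.3 -8 0 0 0; 16.9 26.5 -9 0 0 0"
}}

```text
time: 2.6
tool_pos: [609.7, 229.1, 139.8]
tcp_rot: [-90.0, 0.0, -89.9]
ft_force: [0.7, 0.3, -0.2]
finger_gap: -0.2
```

Call:
{"name": "move_arm", "arguments": {
  "motion": "0 0 -0.5 0 0 0; 0 0 -1 0 0 0; 0 0 -1.5 0 0 0; 0 0 -2 0 0 0; 0 0 -2 0 0 0"
}}

```text
time: 3.02
tool_pos: [608.6, 225.4, 120.3]
tcp_rot: [-90.1, -0.0, -90.1]
ft_force: [0.1, -0.3, -1.4]
finger_gap: -0.0
```

```bash
cat > look.py <<'E'
import sys;from bench import readout,eyes;from h import *
o=[]
for n in("top","scene"):
    s=eyes.snapshot(n);x0,y0,x1,y1={"top":(80,60,220,200),"scene":(180,244,320,384) if 0 else (190,214,360,384)}[n]
    o.append(cv2.resize(s["image"][y0:y1,x0:x1],(400,400),interpolation=cv2.INTER_CUBIC))
cv2.imwrite(sys.argv[1],np.hstack(o));q=readout.sense();print(q["time"],q["tool_pos"],q["ft_force"])
E
python3 look.py pics/a.png
```

```text
3.1167 [609.24541699 225.70607638 121.57948563] [0.37153078 0.54277697 0.11394395]
```

View pics/a.png

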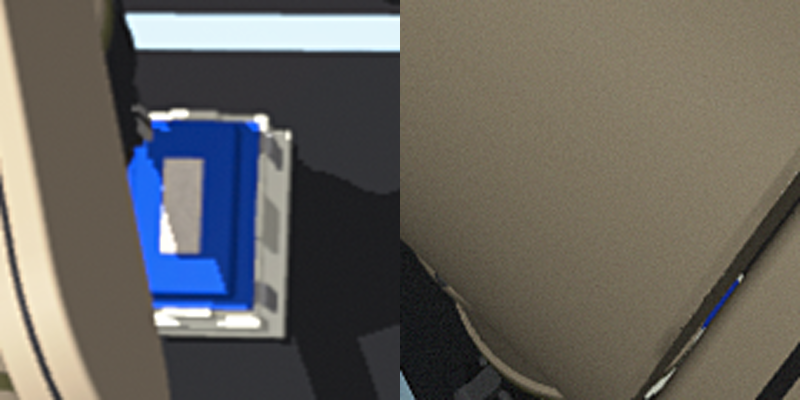

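The arm hides most of the cover, but the fingertip shows above the far-left corner (left crop, about (140,125)), as intended. I'll press corner 1 in steps.

Call:
{"name": "move_arm", "arguments": {
  "motion": "0 0 -0.7 0 0 0; 0 0 -1.5 0 0 0; 0 0 -2.1 0 0 0; 0 0 -2.5 0 0 0; 0 0 -2.8 0 0 0; 0 0 -3 0 0 0; 0 0 -3 0 0 0"
}}

```text
time: 3.7
tool_pos: [609.2, 226.5, 91.0]
tcp_rot: [-90.0, -0.0, -90.0]
ft_force: [0.5, 0.7, 0.6]
finger_gap: 0.3
```

Call:
{"name": "move_arm", "arguments": {
  "motion": "0 0 -0.2 0 0 0; 0 0 -0.4 0 0 0; 0 0 -0.6 0 0 0; 0 0 -0.8 0 0 0; 0 0 -0.8 0 0 0"
}}

```text
time: 4.12
tool_pos: [609.9, 227.0, 83.8]
tcp_rot: [-89.9, 0.0, -90.0]
ft_force: [2.6, 2.0, 2.4]
finger_gap: -0.0
```

Call:
{"name": "move_arm", "arguments": {
  "motion": "0 0 -0.1 0 0 0; 0 0 -0.2 0 0 0; 0 0 -0.3 0 0 0; 0 0 -0.3 0 0 0"
}}

```text
time: 4.45
tool_pos: [610.5, 226.7, 82.8]
tcp_rot: [-89.8, 0.0, -90.0]
ft_force: [-4.1, 0.0, 12.9]
finger_gap: 0.0
```

Call:
{"name": "move_arm", "arguments": {
  "motion": "0 0 -0.1 0 0 0; 0 0 -0.2 0 0 0; 0 0 -0.2 0 0 0; 0 0 -0.2 0 0 0"
}}

```text
time: 4.78
tool_pos: [611.0, 226.6, 82.2]
tcp_rot: [-89.8, 0.0, -90.0]
ft_force: [-6.4, -2.0, 21.3]
finger_gap: -0.0
```

The force climbs steadily to 21 N and the tip has stopped at about 82 mm. That fits a corner that has bottomed under a tilted cover. I'll lift clear of tilt height and press the neighbour on the same short end.

Call:
{"name": "move_arm", "arguments": {
  "motion": "0 0 1 0 0 0; 0 0 2.5 0 0 0; 0 0 4 0 0 0; 0 -1.5 4 0 0 0; 0 -3 4 0 0 0; 0 -4.4 4 0 0 0; 0 -4.4 4 0 0 0"
}}

```text
time: 5.37
tool_pos: [608.5, 178.4, 116.6]
tcp_rot: [-90.1, -0.1, -90.1]
ft_force: [0.0, 0.1, 0.1]
finger_gap: 0.0
```

```bash
python3 look.py pics/b.png
```

```text
5.4667 [608.59959418 180.64885908 116.89996158] [0.00740721 0.26120711 1.2522857 ]
```

View pics/b.png

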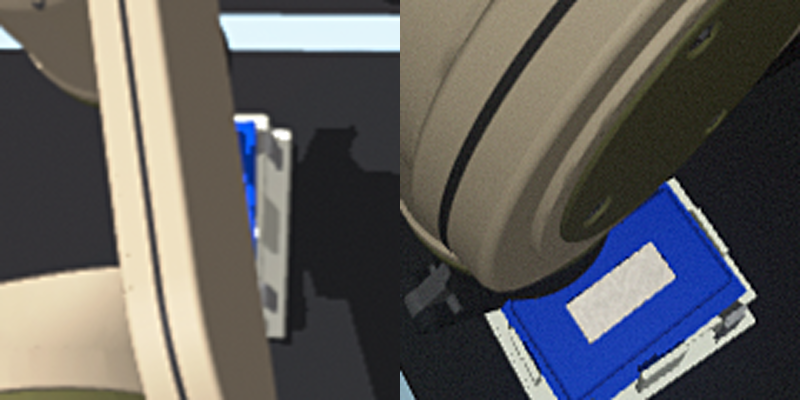

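The arm covers the corner in the top view, and the scene view shows the cover still in place with its label at about (622,292). Next I'll press corner 2 at (609,182).

Call:
{"name": "move_arm", "arguments": {
  "motion": "0 0 -0.8 0 0 0; 0 0 -1.6 0 0 0; 0 0 -2.2 0 0 0; 0 0 -2.5 0 0 0; 0 0 -2.7 0 0 0; 0 0 -2.9 0 0 0; 0 0 -3.1 0 0 0; 0 0 -3.3 0 0 0; 0 0 -3.3 0 0 0"
}}

```text
time: 6.22
tool_pos: [609.7, 182.0, 85.8]
tcp_rot: [-90.0, -0.0, -90.0]
ft_force: [-1.1, -2.5, 3.2]
finger_gap: 0.0
```

Call:
{"name": "move_arm", "arguments": {
  "motion": "0 0 -0.15 0 0 0; 0 0 -0.3 0 0 0; 0 0 -0.4 0 0 0; 0 0 -0.4 0 0 0"
}}

```text
time: 6.55
tool_pos: [610.2, 181.8, 82.6]
tcp_rot: [-89.9, -0.0, -90.0]
ft_force: [-2.7, -4.4, 6.7]
finger_gap: 0.1
```

Call:
{"name": "move_arm", "arguments": {
  "motion": "0 0 -0.1 0 0 0; 0 0 -0.2 0 0 0; 0 0 -0.3 0 0 0; 0 0 -0.4 0 0 0; 0 0 -0.4 0 0 0"
}}

```text
time: 6.97
tool_pos: [610.7, 181.6, 81.6]
tcp_rot: [-89.8, -0.1, -90.0]
ft_force: [-11.6, -8.7, 26.8]
finger_gap: 0.3
```

The second corner bottoms too (27 N, 81.6 mm). Next is the near end, corner 3 at (525,182).

Call:
{"name": "move_arm", "arguments": {
  "motion": "0 0 1 0 0 0; 0 0 2.5 0 0 0; 0 0 4 0 0 0; -2 0 4.1 0 0 0; -4 0 4.1 0 0 0; -6 0 4.1 0 0 0; -7.5 0 4.1 0 0 0; -8.4 0 4.1 0 0 0; -8.4 0 4.1 0 0 0"
}}

```text
time: 7.72
tool_pos: [524.1, 182.8, 118.3]
tcp_rot: [-90.0, 0.0, -90.0]
ft_force: [0.1, -0.7, 0.2]
finger_gap: 0.0
```

Call:
{"name": "move_arm", "arguments": {
  "motion": "0 0 -0.5 0 0 0; 0 0 -1 0 0 0; 0 0 -1.5 0 0 0; 0 0 -1.8 0 0 0; 0 0 -2.1 0 0 0; 0 0 -2.4 0 0 0; 0 0 -2.7 0 0 0; 0 0 -3 0 0 0; 0 0 -3.3 0 0 0; 0 0 -3.3 0 0 0"
}}

```text
time: 8.55
tool_pos: [525.2, 182.8, 85.5]
tcp_rot: [-90.0, 0.0, -90.0]
ft_force: [-1.9, 1.5, 2.6]
finger_gap: -0.1
```

Call:
{"name": "move_arm", "arguments": {
  "motion": "0 0 -0.15 0 0 0; 0 0 -0.3 0 0 0; 0 0 -0.4 0 0 0; 0 0 -0.4 0 0 0"
}}

```text
time: 8.88
tool_pos: [525.2, 182.4, 80.9]
tcp_rot: [-90.0, -0.0, -90.0]
ft_force: [0.0, -0.2, -0.2]
finger_gap: 0.3
```

Call:
{"name": "move_arm", "arguments": {
  "motion": "0 0 -0.15 0 0 0; 0 0 -0.3 0 0 0; 0 0 -0.45 0 0 0; 0 0 -0.45 0 0 0"
}}

```text
time: 9.22
tool_pos: [525.6, 182.4, 79.0]
tcp_rot: [-90.0, -0.0, -90.0]
ft_force: [-10.7, -3.2, 21.3]
finger_gap: -0.1
```

Corner 3 is home at 79.0 mm with 21 N. Corner 4 at (525,226) comes next.

Call:
{"name": "move_arm", "arguments": {
  "motion": "0 0 1 0 0 0; 0 0 2.5 0 0 0; 0 0 4 0 0 0; 0 1.5 4 0 0 0; 0 3 4 0 0 0; 0 4.4 4 0 0 0; 0 4.4 4 0 0 0; 0 4.4 3 0 0 0; 0 4.4 2.2 0 0 0; 0 4.4 1.8 0 0 0"
}}

```text
time: 10.05
tool_pos: [524.1, 225.6, 92.3]
tcp_rot: [-90.2, -0.1, -90.0]
ft_force: [-0.0, 0.1, -0.7]
finger_gap: 0.1
```

Call:
{"name": "move_arm", "arguments": {
  "motion": "0 0 -0.3 0 0 0; 0 0 -0.6 0 0 0; 0 0 -0.9 0 0 0; 0 0 -1.2 0 0 0; 0 0 -1.4 0 0 0; 0 0 -1.4 0 0 0"
}}

```text
time: 10.55
tool_pos: [525.1, 226.3, 80.3]
tcp_rot: [-90.0, -0.0, -90.0]
ft_force: [0.0, -0.4, -0.3]
finger_gap: 0.3
```

Call:
{"name": "move_arm", "arguments": {
  "motion": "0 0 -0.15 0 0 0; 0 0 -0.3 0 0 0; 0 0 -0.4 0 0 0; 0 0 -0.4 0 0 0"
}}

```text
time: 10.88
tool_pos: [525.7, 226.5, 79.0]
tcp_rot: [-90.0, 0.0, -90.0]
ft_force: [-7.9, -4.2, 15.8]
finger_gap: -0.0
```

Corner 4 is also at 79.0 mm. I'll re-check corners 1 and 2, now that the cover should be level.

Call:
{"name": "move_arm", "arguments": {
  "motion": "0 0 1 0 0 0; 0 0 2.5 0 0 0; 0 0 3.5 0 0 0; 2.5 0 3.5 0 0 0; 5 0 3.5 0 0 0; 7.5 0 3.5 0 0 0; 8.4 0 3.3 0 0 0; 8.4 0 2.5 0 0 0; 8.4 0 1.5 0 0 0; 8.4 0 0.8 0 0 0"
}}

```text
time: 11.72
tool_pos: [607.5, 226.3, 82.6]
tcp_rot: [-90.2, -0.0, -90.0]
ft_force: [-1.0, 0.4, -1.2]
finger_gap: 0.2
```

Call:
{"name": "move_arm", "arguments": {
  "motion": "0 0 -0.2 0 0 0; 0 0 -0.4 0 0 0; 0 0 -0.6 0 0 0; 0 0 -0.8 0 0 0; 0 0 -0.8 0 0 0"
}}

```text
time: 12.13
tool_pos: [608.9, 226.8, 79.1]
tcp_rot: [-90.0, 0.0, -90.0]
ft_force: [-6.9, -2.1, 12.4]
finger_gap: -0.0
```

Call:
{"name": "move_arm", "arguments": {
  "motion": "0 0 1 0 0 0; 0 0 2 0 0 0; 0 -1.5 2 0 0 0; 0 -3 2 0 0 0; 0 -4.4 2 0 0 0; 0 -4.4 1.2 0 0 0; 0 -4.4 0.6 0 0 0; 0 -4.4 0.3 0 0 0; 0 -4.4 0 0 0 0; 0 -4.4 0 0 0 0"
}}

```text
time: 12.97
tool_pos: [609.0, 181.4, 79.0]
tcp_rot: [-90.1, -0.1, -90.0]
ft_force: [-14.3, -7.9, 26.3]
finger_gap: 0.2
```

All four corners measure 79 mm. I'll retreat and look.

Call:
{"name": "move_arm", "arguments": {
  "motion": "0 0 1 0 0 0; 0 0 3 0 0 0; 0 0 6 0 0 0; 0 0 9 0 0 0; -1 -1.5 12 0 0 0; -2.5 -4 14 0 0 0; -4.2 -6.7 15 0 0 0; -6 -9.5 15 0 0 0; -7.8 -12.3 15 0 0 0; -9.5 -15 15 0 0 0"
}}

```text
time: 13.8
tool_pos: [513.2, 31.8, 226.4]
tcp_rot: [-90.0, 0.0, -90.0]
ft_force: [-0.1, -0.6, 0.3]
finger_gap: -0.2
```

Call:
{"name": "move_arm", "arguments": {
  "motion": "-1.7 -2.7 0 0 0 0; -3.4 -5.4 0 0 0 -3; -5 -8.2 0 0 0 -6; -6.5 -11 0 0 0 -10; -8 -13.9 0 0 0 -14; -9.5 -16.7 0 0 0 -18; -11 -19.5 0 0 0 -22; -12.5 -22.4 0 0 0 -26; -14 -25.2 0 0 0 -30; -15.5 -28 0 0 0 -34"
}}

```text
time: 14.63
tool_pos: [358.4, -248.4, 226.3]
tcp_rot: [-90.0, 0.0, -124.2]
ft_force: [0.3, -0.4, 0.1]
finger_gap: -0.0
```

Call:
{"name": "move_arm", "arguments": {
  "motion": "-1.2 -2.2 0 0 0 -4; -2 -4.5 0 0 0 -8; -2.7 -7 0 0 0 -12; -3.3 -9.5 0 0 0 -16; -4 -12 0 0 0 -20; -4.7 -14.5 0 0 0 -24; -5.3 -17 0 0 0 -28; -6 -19.5 0 0 0 -32; -6.4 -21 0 0 0 -34; -6.4 -21 0 0 0 -34"
}}

```text
time: 15.47
tool_pos: [294.2, -459.6, 225.7]
tcp_rot: [-90.0, -0.0, -158.2]
ft_force: [0.6, -0.7, -0.7]
finger_gap: 0.0
```

```bash
python3 - <<'E'
from bench import readout,eyes;from h import *
import pickle
o=[]
for n in("top","scene"):
    s=eyes.snapshot(n);s0=pickle.load(open(n+".pkl","rb"))
    c,m=label(s,ROI[n]);P=np.array([ray(s,p[0],79)[:2] for p in c],np.float32);print(n,cv2.minAreaRect(P))
    roi={"top":(290,70,380,175),"scene":(100,120,220,240)}[n];x0,y0,x1,y1=roi
    f=lambda q:(lambda i:((i[...,2]>150)&(i[...,0]<90)))(q["image"].astype(int))[y0:y1,x0:x1]
    for q in(s0,s): a=f(q);print(" orange",a.sum(),np.argwhere(a).mean(0)if a.any() else 0)
    x0,y0,x1,y1={"top":(90,80,200,190),"scene":(210,264,330,384)}[n]
    o.append(np.vstack([cv2.resize(q["image"][y0:y1,x0:x1],(400,300),interpolation=cv2.INTER_CUBIC) for q in(s0,s)]))
cv2.imwrite("pics/c.png",np.hstack(o));q=readout.sense();print(q["time"],q["tool_pos"],q["ft_force"])
E
```

```text
top ((567.3698120117188, 205.7108612060547), (63.67844009399414, 27.546682357788086), 1.2913542985916138)
 orange 2397 [51.40717564 42.97830622]
 orange 2398 [51.41743119 42.9854045 ]
scene ((567.7462768554688, 203.7936553955078), (62.94801330566406, 27.027524948120117), 0.8803508281707764)
 orange 2665 [53.68555347 56.42326454]
 orange 2667 [53.69816273 56.40457443]
15.5667 [ 295.1932592  -457.24362501  225.82250431] [0.22278027 0.61127126 0.16866032]
```

View pics/c.png

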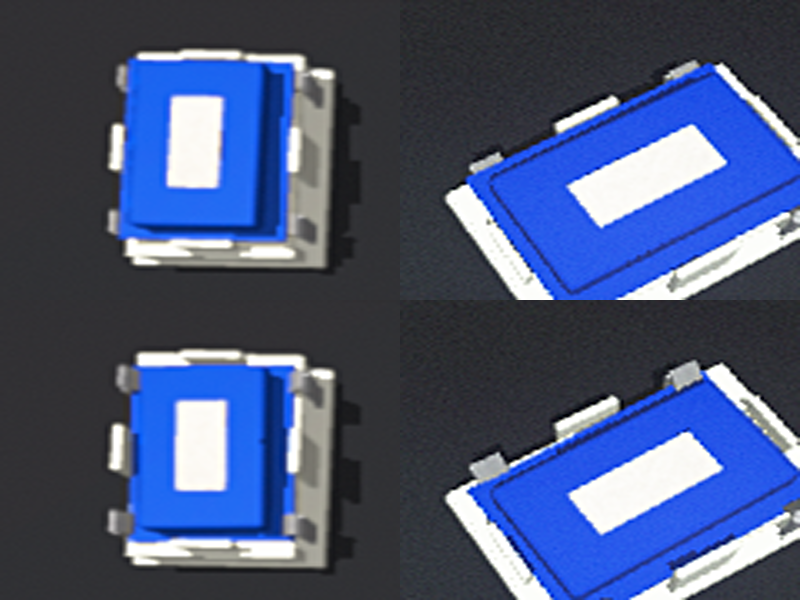

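The before and after crops (upper and lower rows) show the blue cover lower on all sides. All four clips now overlap the flange (top view at about (128,378), (120,522), (298,380) and (292,524)), and the label is consistent with z=79 in both cameras. The orange cover has not moved.

```bash
python3 -c "
from bench import r
print(r.hand_in())"
```

```text
the job is handed in; nothing more can be done
None
```

The blue cover is seated flat and fully down, and I handed the job in at about 15.6 s. I pressed the far end first, one corner at a time, then the near end, with closed fingers and never in the middle.

- **Corner heights:** with the cover level, all four corners stopped the fingers at 79.0–79.1 mm under 12–26 N. Home height is 79 mm.
- **First two presses:** on the far end the tip stopped at about 82 mm, because the cover was still tilted. Re-pressing both corners at the end read 79 mm. The highest vertical force I read was about 27 N. Force was read only at the end of each move, so brief peaks in between are not known.
- **Clicks:** corner 4 seems to have clicked together with corner 3, since I felt no click of its own. I could not watch the clips while pressing because the arm hid them. The final pictures show all four clips over the flange.
- **Camera check:** the blue label's centre matches between the two cameras to about 2 mm when placed at 79 mm height, which is within the calibration error.
- **Orange cover:** its pixel position is unchanged to within 0.02 pixels.
- **At hand-in:** the arm was clear and touching nothing.

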